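# Mount the model house on the painting turntable

### The arm

A 6-joint arm with a two-finger parallel gripper is mounted at the origin on the work surface. World frame = base frame: x ahead of the robot, y to its left, z up, the work surface at z = 0. Lengths are in m, angles in rad, forces in N, time in s.
With the tool pointing down it reaches from about 0.275 to 0.825 m from the base axis. Payload 4.9 kg.
Tool frame: the origin (TCP) lies at the very end of the fingers, on their centre line; the grasp point (between the pads) lies 19 mm behind it (ctrl.pinch_z is the z of the grasp point in the tool frame, in m); z points along the fingers, y is the line along which they close (so a half turn about z gives the same grasp; the last joint's range is limited). The gripper opens to 85 mm and grips with 20 to 120 N. Pads are 22 mm wide; open, the fingers measure 114 mm over their backs; the gripper's body (76 mm by 85 mm) begins 54 mm behind the grasp point. The pads swing forward as they close: fully open they stand 13 mm farther back than shut.
Start: joints at [-1.467, 0.326, -0.193, 1.052, 0, 1.437], TCP at [0.13, -0.535, 0.231] pointing down, gripper open.
Joint ranges: [-2.65, 2.65], [-0.97, 1.79], [-1.3, 1.35], [-1.93, 2.1], [-1.47, 1.37], [-3.14, 3.14]. Speed limits (rad/s): [2.57, 2.57, 3.14, 3.14, 3.14, 3.14].

### API

Orientations are given as a 3x3 rotation matrix whose columns are the frame's x, y, z axes.
In Python, from plant import sensors, vision, close_job, boxes_of, place_of, ctrl gives the robot as it stands.
- The arm moves only by the shell command python3 -m inch 'ROWS' [FORCE]. ROWS is JSON, a list that holds one entry, the list of rows, each a list of 5 numbers: the opening, from -1 (shut) to 1 (fully open), then the shift along the tool's x, y, z in mm, then the turn about the tool's z in degrees. In form: [[[jaw, x, y, z, yaw], ...]]. A call has exactly 8 rows; each row shifts and turns the commanded pose from where the row before left it, along the tool's axes as they then stand; what a row does not reach is not made up. A row lasts 1/10 s, in which the tool goes at most 50 mm and 8.59 degrees, less where a joint would pass 70% of its speed; a pose out of reach is approached as far as the arm can. A call with a gripper value outside its range is refused whole. The fingers move at their own pace and stop on an object; FORCE is the grip in N (left out, the last holds). Time passes only in rows, so rows that do not move let the fingers close, or fill a call up. It gives the time, the measured TCP pose, the force, the opening and the grip force at its end, in the units of the state.
- sensors.get_obs(): the state, without advancing time (a new reading comes with each control period).
- vision.capture(name): name is "scene" or "top"; returns the picture (480x640x3 uint8, blue, green, red); there is no depth.
- vision.calibration(name): a dict with "vfov" (degrees; the focal length in pixels is half the picture's height over the tangent of half this angle, whatever the lens; pixels are square), "cx", "cy" (the principal point, pixels), "T" (4x4, takes a point from camera to world coordinates). Camera axes: x right, y up, looking along -z (the intrinsics and any distortion apply to the point x, -y, -z); pixel columns grow to the right and rows downward; lengths in m; the calibration is good to about 2 mm. A picture is of the moment at which its call begins. calibration takes no time and is no camera call.
- close_job(): hands the job in; it is judged then, once.
Trained networks look in the newest picture that a camera, given by its name, has taken for a name from the list of things; names that differ only in an ending like _2 or _b are one class to them, and where a whole thing is asked for, a point or a joint stands for the part that bears it (a point fixed in the world has none). Each returns a list of dicts, best first, with "score" (0 to 1); they miss things now and then, are a little off and sometimes report something else, mostly with a low value. They report only what shows in the picture. A call takes as long as a camera call.
- boxes_of(target, camera): "bbox" ([centre column, centre row, width, height] in pixels, round what is visible of it).
- place_of(target, camera): "xy" ([column, row] in pixels: a listed point, or the origin of a listed thing).
The state is a dict: "time": time; "q": joint angles; "qvel": joint speeds; "joint_efforts": joint torques, N m; "tool_pos": TCP position; "ee_rot": TCP orientation; "contact_force": force on the tool from outside, world axes, zero at the start; "torque": the same for the moment, N m; "gripper_width": finger opening in m; "finger_force": force on a finger pad.
Only numpy, scipy, OpenCV 4.12 (cv2) and the standard library are available. Lean on these libraries where they do the work, as an engineer would, in place of code of your own. Each camera call takes 0.05 s, during which the arm holds its last target. There are 200 camera calls.

### The job

Pick up the wooden model house and mount it on the painting turntable: centre its base board on the spigot, turn it until all four pins of the head find their holes, and seat the board fully home, flat on the head. Work gently, never forcing the board down or round on the turntable, leave the model standing there by itself, and do not disturb the other things on the bench.

Things in the scene. Friction and masses are not known exactly. Their poses are not given: they have to be found in the camera images.
- model: Wooden model house, about 300 g, flat on the bench: square plywood base board 140 x 140 mm, 15 mm thick, a house at its middle. Through the board go a centre hole of 18 mm diameter, open into the hollow house, and four 12 mm pin holes at x = +-36, y = +-36 mm. Origin: centre of the board's underside; z up, x and y along the board's edges.
- walls (a point): Middle of the house on the board, 34 mm above the board's underside; axes as the model's. The house is 54 mm long (x) and 44 mm wide (y). Its plain side walls at y = +-22 mm, from 15 to 53 mm above the underside, are the place to grip; the ridge, along x, is 69 mm above the underside.
- stand: Painting turntable, screwed to the bench: grey cast foot (170 mm across, a dark clamp knob on its column) under a round steel head 124 mm across. Origin: centre of the foot on the bench, z up. Its yaw tells nothing of how the head and its pins are turned: that is not measured and differs each time, so see it or find it by feel. Any quarter turn of the model fits.
- seat (a point): Centre of the head's flat top, 60 mm above the bench, where the board must rest. Spigot here: 16 mm diameter, straight for 20 mm, tapering to a 6 mm tip at 28 mm. Around it four 9 mm pins at the corners of a 72 mm square, straight for 10 mm, tapering to a 3.6 mm tip at 14.5 mm. A brake holds the head (slips above 6 N m). Over 80 N of contact, down or round, is forcing.
- jar: A closed paint jar, 56 mm across and 70 mm tall, a bystander. Origin at the centre of its underside.
- chapel: A small bare wooden chapel with a tower, 50 x 40 mm, 91 mm tall, a bystander. Origin at the centre of its underside.
- brush: A brush lying on the bench, a bystander; it lies along its x.
- offcut: A wooden offcut 120 x 45 x 20 mm, a bystander. Origin at the centre of its underside.

How it is judged:
On the way:
1. the model is lifted clear of the bench (height (world z) of model above 0.05 m and contact force between the fingers and model above 1 N), for 0.1 s.
At the end, for the whole second after the job is handed in: The board lies flat on the turntable's head: its underside within 2 mm of the head's top face, centred within 4 mm, upright within 0.03 rad, at rest and released; all four pins are then in their holes (z of model in the frame of seat between -0.003 and 0.002 m and horizontal distance between model and seat below 0.004 m and angle between model's own z axis and vertical below 0.03 rad and linear speed of model below 0.01 m/s and angular speed of model below 0.05 rad/s); the robot touches nothing.
It fails at once if the model is pressed or twisted against the turntable with more than 80 N in all (contact force between model and stand above 80 N).
It fails at once if a bystander is moved by more than 20 mm (distance of any of jar, chapel, brush, offcut from where it was at the start of the episode above 0.02 m).
It also fails if it takes over 72 s, if anything falls off the work surface, if the arm or the gripper's body presses on something with over 40 N, if the wrist force passes 120 N, or if a joint passes its speed limit or range.

## Working session

There is one attempt and no reset: what is moved stays moved. The work goes in short steps, Python scripts to look and compute and a shell command to move; the robot and the scene stay as the last step left them, time stands still between calls to the robot, and variables do not carry over. Pictures are saved under pics/ and viewed, at most 10 in all, crops included, and the job is handed in when it is done.

```bash
mkdir -p pics; ls; cat > h.py <<'E'
import numpy as np, cv2
from plant import sensors, vision, close_job, boxes_of, place_of, ctrl
def ray(cam,uv):
    c=vision.calibration(cam); f=240/np.tan(np.radians(c["vfov"])/2); T=np.array(c["T"])
    d=T[:3,:3]@np.array([(uv[0]-c["cx"])/f,-(uv[1]-c["cy"])/f,-1]); return T[:3,3],d
def onz(cam,uv,z):
    o,d=ray(cam,uv); return o+d*(z-o[2])/d[2]
def proj(cam,P):
    c=vision.calibration(cam); f=240/np.tan(np.radians(c["vfov"])/2); T=np.array(c["T"])
    p=(np.atleast_2d(P)-T[:3,3])@T[:3,:3]; return np.c_[c["cx"]-f*p[:,0]/p[:,2], c["cy"]+f*p[:,1]/p[:,2]]
E
python3 - <<'E'
from h import *
np.set_printoptions(precision=4,suppress=True)
for cam in("scene","top"):
    im=vision.capture(cam); cv2.imwrite(f"pics/{cam}0.png",im)
    c=vision.calibration(cam); print(cam,{k:v for k,v in c.items() if k!="T"}); print(np.array(c["T"]))
    for t,z in(("model",0),("walls",.034),("stand",0),("seat",.06),("jar",0),("chapel",0),("brush",0),("offcut",0)):
        for r in place_of(t,cam)[:2]: print(t,r["score"],np.round(r["xy"],1),onz(cam,r["xy"],z))
print(ctrl.pinch_z,sensors.get_obs())
E
```

```text
pics
scene {'vfov': 47.32746644561684, 'cx': 315.09024445448927, 'cy': 227.89445750686687}
[[-0.4429 -0.4947  0.7477  1.6126]
 [ 0.8962 -0.2668  0.3544  0.5024]
 [ 0.0242  0.8271  0.5615  0.8329]
 [ 0.      0.      0.      1.    ]]
model 0.81 [242.5 214.9] [ 0.5419 -0.2303  0.    ]
walls 0.7 [244.8 201.6] [ 0.525  -0.2316  0.034 ]
stand 0.78 [386.8 248.7] [0.5013 0.1819 0.    ]
seat 0.55 [386.1 228.7] [0.5016 0.1739 0.06  ]
jar 0.67 [289.3 267.5] [ 0.6879 -0.0025 -0.    ]
chapel 0.71 [289.6 269.9] [0.6958 0.0026 0.    ]
chapel 0.49 [243.6 215.1] [ 0.5413 -0.2271  0.    ]
brush 0.93 [189.9 195.7] [ 0.5273 -0.4213  0.    ]
brush 0.16 [243.5 212.7] [ 0.531 -0.234  0.   ]
offcut 0.87 [472.1 296.4] [0.5838 0.4213 0.    ]
top {'vfov': 42.21853423612938, 'cx': 324.91049364630624, 'cy': 247.2782931195222}
[[-0.02    0.9905 -0.1359  0.3239]
 [-0.9998 -0.0193  0.0064  0.0078]
 [ 0.0038  0.136   0.9907  1.7667]
 [ 0.      0.      0.      1.    ]]
model 0.58 [403.6 257.4] [ 0.5327 -0.2284  0.    ]
walls 0.65 [405.9 259. ] [ 0.5241 -0.2301  0.034 ]
stand 0.93 [262.1 268.9] [0.5076 0.1768 0.    ]
seat 0.88 [257.2 271.9] [0.4933 0.1846 0.06  ]
jar 0.75 [323.8 202.2] [ 0.6982 -0.0031  0.    ]
chapel 0.67 [324.4 296.5] [0.4254 0.0006 0.    ]
brush 0.73 [406.5 261.2] [ 0.5216 -0.2363  0.    ]
offcut 0.63 [174.2 242. ] [0.59   0.4283 0.    ]
-0.0187 {'time': 0.9, 'q': array([-1.4672,  0.3262, -0.1926,  1.052 ,  0.    ,  1.4366]), 'qvel': array([-0.0026, -0.    ,  0.0006, -0.0018,  0.001 , -0.0008]), 'joint_efforts': array([  0.0004, -44.3313,  26.2762,   0.0009,   0.0001,   0.    ]), 'tool_pos': array([ 0.1296, -0.5346,  0.2313]), 'ee_rot': array([[ 0.9719,  0.2355,  0.    ],
       [ 0.2355, -0.9719, -0.0001],
       [-0.    ,  0.0001, -1.    ]]), 'contact_force': array([-0.2974, -0.3977, -0.6881]), 'torque': array([ 0.0443,  0.0339, -0.0339]), 'finger_force': 0.0, 'gripper_width': 0.08561510369811222}
```

```bash
python3 - <<'E'
import cv2,numpy as np
t=cv2.imread("pics/top0.png");s=cv2.imread("pics/scene0.png")
cv2.imwrite("pics/s1.png",s)
a=cv2.resize(t[225:315,215:305],(400,400),interpolation=3);b=cv2.resize(t[215:305,360:450],(400,400),interpolation=3)
cv2.imwrite("pics/t1.png",np.hstack([a,b]))
E
```

```text
(no output)
```

View pics/top0.png

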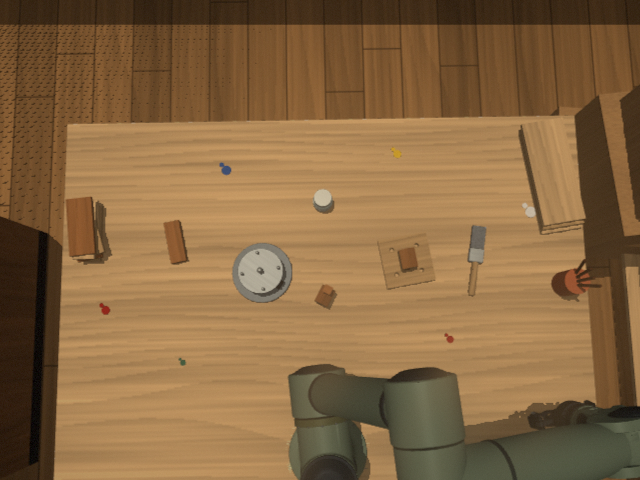

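View pics/t1.png

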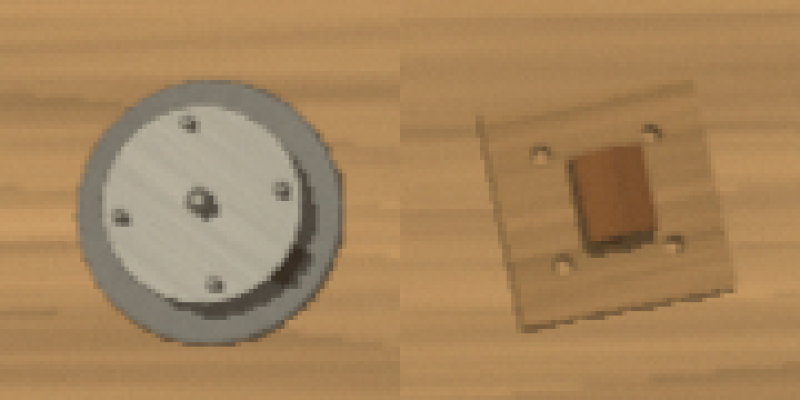

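View pics/scene0.png

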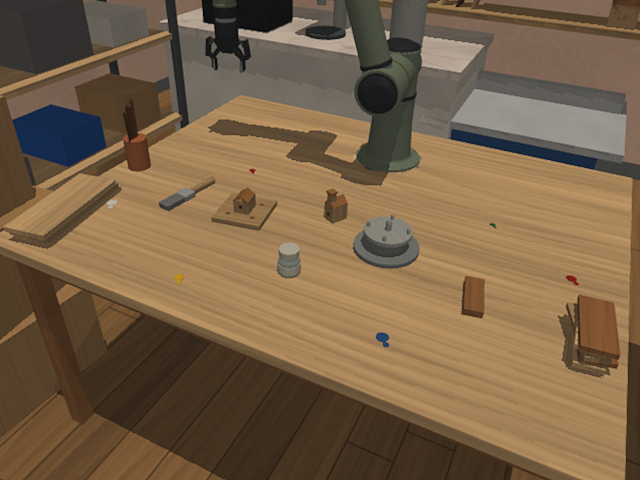

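Top view: head at about (260,271) with pins at crop-left (188,123), (283,191), (214,284), (121,217). The board is at about (406,261), with its ridge near vertical in the image (along world x), so I'd close along y. The chapel is at (325,296) and the jar at (323,200).

```bash
python3 - <<'E'
from h import *
from scipy.optimize import least_squares
np.set_printoptions(precision=4,suppress=True)
cr=lambda L,ox,oy:np.array(L)/(400/90)+[ox-.5,oy-.5]
pins=cr([(188,123),(283,191),(214,284),(121,217)],215,225)
holes=cr([(140,154),(252,132),(274,243),(164,265)],360,215)
corn=cr([(79,117),(293,82),(335,290),(122,330)],360,215)
def fit(uv,half,z,x0):
    S=np.array([(1,1),(1,-1),(-1,-1),(-1,1)])*half
    def P(p):
        c,s=np.cos(p[2]),np.sin(p[2]); return np.c_[S@np.array([[c,s],[-s,c]])+p[:2],np.full(4,z)]
    r=least_squares(lambda p:(proj("top",P(p))-uv).ravel(),x0)
    print(r.x,np.degrees(r.x[2]),"res",np.abs(r.fun).max())
    return r.x
for z in(.065,.072):fit(pins,.036,z,[.5,.18,-.6])
fit(holes,.036,.013,[.53,-.23,0.1])
fit(corn,.07,.015,[.53,-.23,0.1])
im=cv2.imread("pics/top0.png"); hsv=cv2.cvtColor(im,cv2.COLOR_BGR2HSV)
m=(hsv[...,1]<60)*255; m=m.astype(np.uint8); 
sub=np.zeros_like(m); sub[235:312,225:300]=m[235:312,225:300]
c=max(cv2.findContours(sub,0,1)[0],key=cv2.contourArea); e=cv2.fitEllipse(c); print("foot",e,onz("top",e[0],.006),onz("top",e[0],.012))
br=((im.min(2)>135)&(sub>0)).astype(np.uint8); c=max(cv2.findContours(br,0,1)[0],key=cv2.contourArea); e=cv2.fitEllipse(cv2.convexHull(c)); print("head",e,onz("top",e[0],.06))
o=sensors.get_obs();R=o["ee_rot"];print(o["time"],R.T@(np.array([.526,-.231,.2])-o["tool_pos"])*1000)
# scene view check
vision.capture("scene");s=cv2.imread("pics/scene0.png")
cv2.imwrite("pics/s2.png",np.hstack([cv2.resize(s[205:275,345:430],(400,330),interpolation=2),cv2.resize(s[175:245,200:285],(400,330),interpolation=2)]))
E
```

```text
[ 0.4971  0.1768 -0.6384] -36.578272537437414 res 0.23082275931591312
[ 0.4963  0.1761 -0.6384] -36.57827716368245 res 0.29639550690998817
[ 0.5261 -0.2338  0.1713] 9.817557886129423 res 0.28394070871343047
[ 0.5222 -0.2333  0.1578] 9.04367390345763 res 0.7918527269502249
foot ((261.84222412109375, 272.3302307128906), (57.741310119628906, 58.19632339477539), 60.38243865966797) [0.4972 0.177  0.006 ] [0.4966 0.1764 0.012 ]
head ((259.7174987792969, 270.5306701660156), (43.274452209472656, 43.94399642944336), 52.24533462524414) [0.4969 0.1776 0.06  ]
0.9 [ 456.7796 -201.6555   31.2883]
```

View pics/s2.png

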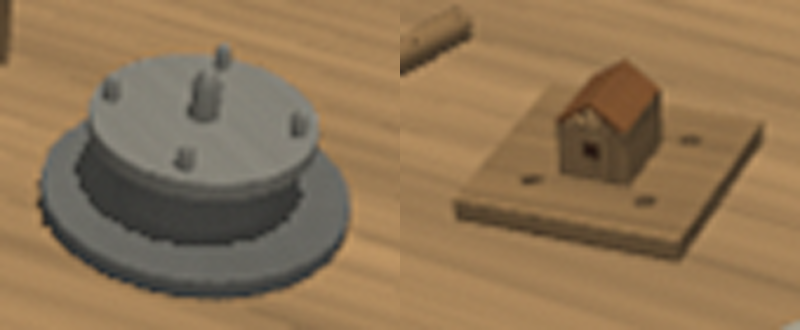

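Scene crop: stand at left with its pins, ridge of the house pointing toward the camera, as seen from the top. Head is at (0.497, 0.177), pin yaw -36.6° (mod 90), and the model is at (0.5245, -0.2335), yaw 9.5°.

```bash
python3 -m inch '[[[1,45,-20,0,0],[1,45,-20,0,0],[1,45,-20,0,0],[1,45,-20,0,0],[1,45,-20,0,0],[1,45,-20,0,0],[1,45,-20,0,0],[1,45,-20,0,0]]]' 40
python3 -m inch '[[[1,45,-20,0,0],[1,45,-18,0,0],[1,4,-1,0,0],[1,0,0,20,4],[1,0,0,30,0],[1,0,0,30,0],[1,0,0,0,0],[1,0,0,0,0]]]'
cat > g.py <<'E'
from h import *
import sys
np.set_printoptions(precision=4,suppress=True)
x,y,yaw=map(float,sys.argv[1:4])
o=sensors.get_obs();R=o["ee_rot"];a=np.degrees(np.arctan2(R[1,0],R[0,0]))
print(o["time"],o["tool_pos"],"ang",a,"tilt",R[:,2],"tool shift mm",R.T@(np.array([x,y,o["tool_pos"][2]])-o["tool_pos"])*1000,"toolyaw",a-yaw,"F",o["contact_force"],"T",o["torque"],"w",o["gripper_width"],o["finger_force"],"q6",o["q"][5])
E
python3 g.py .5245 -.2335 9.5
python3 - <<'E'
from h import *
vision.capture("scene")
import cv2
# scene cross-check: pin bases and board corners
sc=lambda p,ox,oy:(p[0]*85/400+ox-.5,p[1]*70/330+oy-.5)
P=[onz("scene",sc(p,345,205),.06)[:2] for p in((185,168),(110,98),(299,135),(222,66))]
print(np.round(P,4),np.mean(P,0))
Q=[onz("scene",sc(p,200,175),.015)[:2] for p in((55,204),(282,246),(365,124))]
print(np.round(Q,4),(Q[0]+Q[2])/2, np.degrees(np.arctan2(*(Q[2]-Q[1])[::-1])),np.degrees(np.arctan2(*(Q[0]-Q[1])[::-1])))
H=[onz("scene",sc(p,200,175),.014)[:2] for p in((130,181),(245,201),(290,140))]
print(np.round(H,4),(H[0]+H[2])/2)
E
```

```text
time: 1.75
tool_pos: [0.4432, -0.2928, 0.2315]
ee_rot: [[0.972, 0.236, 0.0], [0.236, -0.972, -0.001], [0.0, 0.001, -1.0]]
contact_force: [0.2, -0.4, -0.3]
gripper_width: 0.0857
finger_force: 0.0
time: 2.55
tool_pos: [0.5234, -0.2345, 0.1515]
ee_rot: [[0.986, 0.167, -0.001], [0.167, -0.986, 0.0], [-0.001, -0.001, -1.0]]
contact_force: [0.9, -0.3, 0.7]
gripper_width: 0.0855
finger_force: 0.0
2.55 [ 0.5234 -0.2345  0.1515] ang 9.589513255686029 tilt [-0.0011  0.0005 -1.    ] tool shift mm [ 1.2905 -0.7703 -0.0008] toolyaw 0.08951325568602897 F [ 0.8993 -0.2746  0.6958] T [-0.0604 -0.022  -0.0187] w 0.08552497711808223 0.0 q6 2.424401824832007
[[0.5513 0.1863]
 [0.5091 0.1275]
 [0.4941 0.2293]
 [0.4501 0.1704]] [0.50115585 0.17837102]
[[ 0.6136 -0.2836]
 [ 0.5886 -0.1466]
 [ 0.4515 -0.1707]] [ 0.53255257 -0.2271816 ] -170.03910581308332 -79.68571688257785
[[ 0.5714 -0.2605]
 [ 0.5577 -0.1903]
 [ 0.4877 -0.202 ]] [ 0.5295318  -0.23126252]
```

```bash
python3 -m inch '[[[1,3,-1.5,0,0],[1,0,0,30,0],[1,0,0,30,0],[1,0,0,30,0],[1,0,0,20,0],[1,0,0,10,0],[1,0,0,7,0],[1,0,0,4,0]]]' 40
python3 g.py .526 -.2325 9.8
```

```text
time: 3.4
tool_pos: [0.5275, -0.2327, 0.0209]
ee_rot: [[0.986, 0.167, 0.001], [0.167, -0.986, -0.001], [0.001, 0.001, -1.0]]
contact_force: [-0.2, -0.6, -0.3]
gripper_width: 0.0855
finger_force: 0.0
3.4 [ 0.5275 -0.2327  0.0209] ang 9.62655848343419 tilt [ 0.0014 -0.0008 -1.    ] tool shift mm [-1.4361 -0.4297 -0.0023] toolyaw -0.17344151656581097 F [-0.2167 -0.5519 -0.2987] T [ 0.0768 -0.0337 -0.049 ] w 0.08545541378117398 0.0 q6 2.4301105304013726
```

```bash
python3 -m inch '[[[-1,0,0,0,0],[-1,0,0,0,0],[-1,0,0,0,0],[-1,0,0,0,0],[-1,0,0,0,0],[-1,0,0,0,0],[-1,0,0,0,0],[-1,0,0,0,0]]]' 45
python3 g.py .526 -.2325 9.8
```

```text
time: 4.2
tool_pos: [0.5274, -0.2327, 0.0213]
ee_rot: [[0.986, 0.167, 0.002], [0.167, -0.986, -0.001], [0.001, 0.001, -1.0]]
contact_force: [-0.2, 0.8, 6.1]
gripper_width: 0.043
finger_force: 47.6
4.2 [ 0.5274 -0.2327  0.0213] ang 9.620972052559122 tilt [ 0.0017 -0.0011 -1.    ] tool shift mm [-1.3505 -0.4584 -0.0026] toolyaw -0.17902794744087913 F [-0.2021  0.7664  6.0909] T [0.0292 0.1009 0.0026] w 0.04301746471875517 47.569754370488226 q6 2.4301170055962027
```

```bash
python3 -m inch '[[[-1,0,0,-5,0],[-1,0,0,-15,0],[-1,0,0,-25,0],[-1,0,0,-30,0],[-1,0,0,-30,0],[-1,0,0,-25,0],[-1,0,0,-15,0],[-1,0,0,0,0]]]' 45
python3 - <<'E'
from h import *
for c in("top","scene"): cv2.imwrite(f"pics/{c}L.png",vision.capture(c))
t=cv2.imread("pics/topL.png");s=cv2.imread("pics/sceneL.png")
cv2.imwrite("pics/L.png",np.hstack([cv2.resize(t[200:310,345:455],(400,400),interpolation=2),cv2.resize(s[130:240,190:300],(400,400),interpolation=2)]))
E
python3 g.py .497 .177 53.6
```

```text
time: 5.0
tool_pos: [0.5276, -0.2327, 0.1674]
ee_rot: [[0.986, 0.167, 0.003], [0.167, -0.986, -0.002], [0.003, 0.002, -1.0]]
contact_force: [1.0, -0.7, -3.0]
gripper_width: 0.0433
finger_force: 46.8
5.1 [ 0.5261 -0.2319  0.1646] ang 9.621230488226699 tilt [-0.0009  0.0006 -1.    ] tool shift mm [  39.6416 -408.0038    0.2692] toolyaw -43.9787695117733 F [-0.4994  0.1771 -2.8895] T [ 0.0344 -0.0246  0.02  ] w 0.04333161559595789 46.762679438106716 q6 2.4301234771516165
```

View pics/L.png

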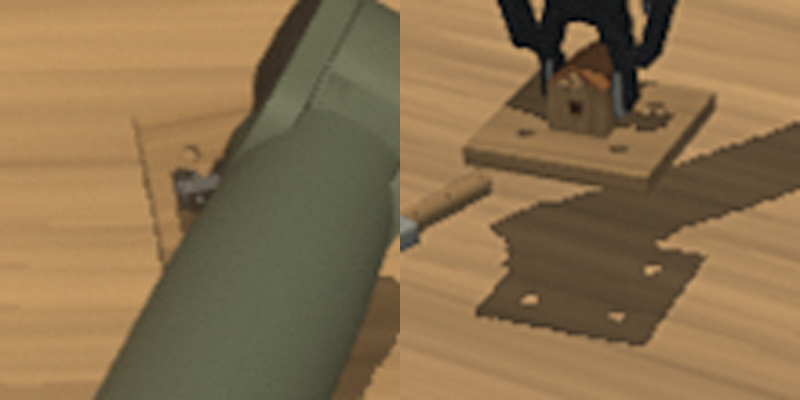

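Held level, underside at about 0.144 m. Next I rotate it in place.

```bash
python3 -m inch '[[[-1,0,0,0,-5.5],[-1,0,0,0,-5.5],[-1,0,0,0,-5.5],[-1,0,0,0,-5.5],[-1,0,0,0,-5.5],[-1,0,0,0,-5.5],[-1,0,0,0,-5.5],[-1,0,0,0,-5.5]]]'
python3 g.py .497 .177 53.6
```

```text
time: 5.9
tool_pos: [0.5254, -0.2315, 0.1631]
ee_rot: [[0.59, 0.807, -0.003], [0.807, -0.59, 0.002], [-0.0, -0.004, -1.0]]
contact_force: [0.2, 0.9, -3.2]
gripper_width: 0.0435
finger_force: 46.6
5.9 [ 0.5254 -0.2315  0.1631] ang 53.84854265140834 tilt [-0.0032  0.002  -1.    ] tool shift mm [ 313.0834 -263.893     0.9097] toolyaw 0.24854265140833576 F [ 0.2234  0.8797 -3.1852] T [ 0.0119 -0.0353  0.021 ] w 0.043540662248912926 46.60591410007328 q6 1.6581891611757926
```

```bash
python3 -m inch '[[[-1,10,-8,0,0],[-1,25,-21,0,0],[-1,28,-24,0,0],[-1,28,-24,0,0],[-1,28,-24,0,0],[-1,28,-24,0,0],[-1,28,-24,0,0],[-1,28,-24,0,0]]]'
python3 -m inch '[[[-1,28,-24,0,0],[-1,28,-24,0,0],[-1,25,-20,0,0],[-1,15,-13,0,0],[-1,10,-8,0,0],[-1,5,-2,0,0],[-1,0,0,0,0],[-1,0,0,0,0]]]'
python3 g.py .497 .177 53.6
python3 - <<'E'
from h import *
for c in("top","scene"): cv2.imwrite(f"pics/{c}H.png",vision.capture(c))
t=cv2.imread("pics/topH.png");s=cv2.imread("pics/sceneH.png")
cv2.imwrite("pics/H.png",np.hstack([cv2.resize(t[220:310,215:305],(400,400),interpolation=2),cv2.resize(s[170:270,337:437],(400,400),interpolation=2)]))
E
```

```text
time: 6.7
tool_pos: [0.506, 0.0362, 0.1642]
ee_rot: [[0.595, 0.804, -0.002], [0.804, -0.595, 0.001], [-0.001, -0.002, -1.0]]
contact_force: [0.9, 1.1, -2.5]
gripper_width: 0.0436
finger_force: 46.6
time: 7.5
tool_pos: [0.5002, 0.1764, 0.165]
ee_rot: [[0.594, 0.804, -0.0], [0.804, -0.594, -0.001], [-0.001, -0.0, -1.0]]
contact_force: [-0.6, 0.3, -2.8]
gripper_width: 0.0434
finger_force: 46.7
7.5 [0.5002 0.1764 0.165 ] ang 53.546828925338716 tilt [-0.0005 -0.0005 -1.    ] tool shift mm [-1.4625 -2.9511  0.0012] toolyaw -0.0531710746612859 F [-0.6284  0.3255 -2.8482] T [-0.0172  0.0296  0.0303] w 0.04337185063783486 46.712282937951386 q6 2.407125716328023
```

View pics/H.png

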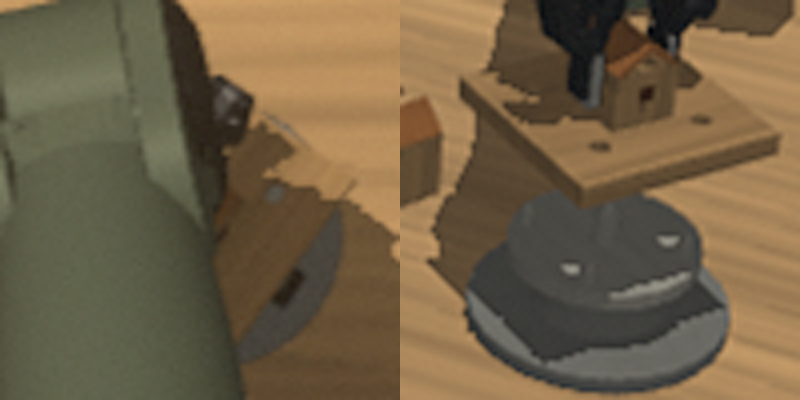

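```bash
python3 - <<'E'
from h import *
sc=lambda p:(p[0]/4+337-.5+.125,p[1]/4+170-.5+.125)
z=.159
Q=np.array([onz("scene",sc(p),z)[:2] for p in((61,76),(183,191),(379,137))])
print(np.round(Q,4),"c",(Q[0]+Q[2])/2,[np.degrees(np.arctan2(*d[::-1])) for d in(Q[2]-Q[1],Q[0]-Q[1])],np.linalg.norm(Q[2]-Q[1]),np.linalg.norm(Q[0]-Q[1]))
H=np.array([onz("scene",sc(p),z-.001)[:2] for p in((200,147),(302,120))]);d=H[1]-H[0]
n=np.array([-d[1],d[0]])/np.linalg.norm(d); m=H.mean(0)
print(np.round(H,4),np.linalg.norm(d),np.degrees(np.arctan2(*d[::-1])),m+n*.036,m-n*.036)
E
```

```text
[[0.5182 0.0806]
 [0.6047 0.1926]
 [0.4938 0.2746]] c [0.50603123 0.17757211] [np.float64(143.52833746854012), np.float64(-127.64786849349427)] 0.13785432909992498 0.14154938658852106
[[0.5538 0.1843]
 [0.4954 0.2277]] 0.0727310300445713 143.34149601167456 [0.5031143  0.17714949] [0.54610149 0.23490848]
```

```bash
python3 -m inch '[[[-1,-1,-2.5,0,0],[-1,0,0,8,0],[-1,0,0,12,0],[-1,0,0,12,0],[-1,0,0,10,0],[-1,0,0,6,0],[-1,0,0,2,0],[-1,0,0,0,0]]]'
python3 g.py .497 .177 53.6
```

```text
time: 8.4
tool_pos: [0.4975, 0.1779, 0.1149]
ee_rot: [[0.593, 0.805, -0.001], [0.805, -0.593, -0.0], [-0.0, -0.0, -1.0]]
contact_force: [0.0, 0.1, -3.0]
gripper_width: 0.0431
finger_force: 46.7
8.4 [0.4975 0.1779 0.1149] ang 53.627599077144254 tilt [-0.0007 -0.0001 -1.    ] tool shift mm [-0.9946  0.0955  0.0004] toolyaw 0.02759907714425225 F [ 0.0269  0.1031 -3.0195] T [-0.0027  0.0321 -0.0424] w 0.043115541662127874 46.71221937518567 q6 2.4091805422414057
```

Underside at about 0.094. Now down in small steps, stopping at 12 mm (about 6 mm past the tip).

```bash
python3 -m inch '[[[-1,0,0,2,0],[-1,0,0,2,0],[-1,0,0,2,0],[-1,0,0,2,0],[-1,0,0,2,0],[-1,0,0,1,0],[-1,0,0,0,0],[-1,0,0,0,0]]]'
python3 g.py .497 .177 53.6
```

```text
time: 9.2
tool_pos: [0.4977, 0.1779, 0.1043]
ee_rot: [[0.593, 0.805, -0.0], [0.805, -0.593, -0.0], [-0.0, -0.0, -1.0]]
contact_force: [-0.0, -0.5, -2.5]
gripper_width: 0.0436
finger_force: 46.7
9.2 [0.4977 0.1779 0.1043] ang 53.625477185896386 tilt [-0.0001 -0.     -1.    ] tool shift mm [-1.0946 -0.0226  0.0001] toolyaw 0.025477185896384924 F [-0.0392 -0.4659 -2.5118] T [ 0.0792 -0.0425 -0.068 ] w 0.04357855798799688 46.712895976379514 q6 2.409180657610099
```

```bash
python3 -m inch '[[[-1,0,0,1,0],[-1,0,0,1,0],[-1,0,0,1,0],[-1,0,0,1,0],[-1,0,0,1,0],[-1,0,0,0,0],[-1,0,0,0,0],[-1,0,0,0,0]]]'
python3 g.py .497 .177 53.6
```

```text
time: 10.0
tool_pos: [0.4978, 0.1779, 0.0993]
ee_rot: [[0.593, 0.805, 0.0], [0.805, -0.593, 0.0], [0.0, 0.0, -1.0]]
contact_force: [0.1, -0.4, -3.1]
gripper_width: 0.0433
finger_force: 46.7
10.0 [0.4978 0.1779 0.0993] ang 53.62414266015604 tilt [ 0.0001  0.     -1.    ] tool shift mm [-1.1479 -0.1005 -0.0001] toolyaw 0.02414266015603772 F [ 0.0765 -0.3583 -3.1063] T [ 0.0491 -0.0907  0.0003] w 0.043349215284378316 46.68102817609906 q6 2.4091793749826964
```

```bash
python3 -m inch '[[[-1,0,0,1,0],[-1,0,0,1,0],[-1,0,0,1,0],[-1,0,0,1,0],[-1,0,0,0,0],[-1,0,0,0,0],[-1,0,0,0,0],[-1,0,0,0,0]]]'
python3 g.py .497 .177 53.6
python3 -m inch '[[[-1,0,0,1,0],[-1,0,0,1,0],[-1,0,0,1,0],[-1,0,0,0,0],[-1,0,0,0,0],[-1,0,0,0,0],[-1,0,0,0,0],[-1,0,0,0,0]]]'
python3 g.py .497 .177 53.6
```

```text
time: 10.8
tool_pos: [0.4978, 0.1779, 0.0953]
ee_rot: [[0.593, 0.805, 0.0], [0.805, -0.593, 0.0], [0.0, 0.0, -1.0]]
contact_force: [-0.0, -0.2, -3.5]
gripper_width: 0.0429
finger_force: 46.6
10.8 [0.4978 0.1779 0.0953] ang 53.622673278678654 tilt [ 0.0001  0.     -1.    ] tool shift mm [-1.1339 -0.106  -0.0001] toolyaw 0.022673278678652764 F [-0.0037 -0.2011 -3.4516] T [ 0.019  -0.2414 -0.0056] w 0.04288036395165571 46.63910091854632 q6 2.4091805469911542
time: 11.6
tool_pos: [0.4977, 0.1779, 0.0922]
ee_rot: [[0.593, 0.805, 0.0], [0.805, -0.593, -0.0], [0.0, 0.0, -1.0]]
contact_force: [2.7, 0.0, -4.0]
gripper_width: 0.0435
finger_force: 46.6
11.6 [0.4977 0.1779 0.0922] ang 53.62526219132791 tilt [ 0.0001 -0.     -1.    ] tool shift mm [-1.129  -0.0838 -0.    ] toolyaw 0.02526219132791141 F [ 2.7449  0.0183 -4.0237] T [ 0.0252 -0.3694 -0.0372] w 0.043474299756307754 46.60039046779275 q6 2.4091594919521673
```

```bash
python3 -m inch '[[[-1,0.3,0.4,0,0],[-1,0,0,0.5,0],[-1,0,0,0.5,0],[-1,0,0,1,0],[-1,0,0,1,0],[-1,0,0,0,0],[-1,0,0,0,0],[-1,0,0,0,0]]]'
python3 g.py .497 .177 53.6
```

```text
time: 12.4
tool_pos: [0.4982, 0.1779, 0.0893]
ee_rot: [[0.593, 0.805, -0.0], [0.805, -0.593, 0.0], [-0.0, -0.0, -1.0]]
contact_force: [-0.5, -0.4, -2.1]
gripper_width: 0.0433
finger_force: 46.7
12.4 [0.4982 0.1779 0.0893] ang 53.624969268095725 tilt [-0.0001  0.     -1.    ] tool shift mm [-1.3781 -0.42    0.0001] toolyaw 0.024969268095723862 F [-0.5297 -0.3741 -2.1463] T [ 0.0277 -0.0269 -0.0035] w 0.04330434040097643 46.71360169071704 q6 2.4089772503357874
```

Forces vanished; continuing. Seating is expected at TCP z ≈ 0.081.

```bash
python3 -m inch '[[[-1,0,0,1,0],[-1,0,0,1,0],[-1,0,0,1,0],[-1,0,0,1,0],[-1,0,0,0,0],[-1,0,0,0,0],[-1,0,0,0,0],[-1,0,0,0,0]]]'
python3 g.py .497 .177 53.6
python3 -m inch '[[[-1,0,0,0.5,0],[-1,0,0,0.5,0],[-1,0,0,0.5,0],[-1,0,0,0.5,0],[-1,0,0,0.5,0],[-1,0,0,0.5,0],[-1,0,0,0,0],[-1,0,0,0,0]]]'
python3 g.py .497 .177 53.6
```

```text
time: 13.2
tool_pos: [0.4982, 0.1779, 0.0853]
ee_rot: [[0.593, 0.805, 0.0], [0.805, -0.593, 0.0], [0.0, 0.0, -1.0]]
contact_force: [0.6, 0.0, -2.6]
gripper_width: 0.0436
finger_force: 46.7
13.2 [0.4982 0.1779 0.0853] ang 53.62291580463039 tilt [ 0.0001  0.     -1.    ] tool shift mm [-1.4198 -0.4811 -0.0001] toolyaw 0.02291580463038656 F [ 0.5916  0.0038 -2.6497] T [-0.0143 -0.0346 -0.0211] w 0.043618817134670314 46.71423719264567 q6 2.4089807748470675
time: 14.0
tool_pos: [0.4982, 0.1778, 0.0823]
ee_rot: [[0.593, 0.805, -0.0], [0.805, -0.593, -0.0], [-0.0, -0.0, -1.0]]
contact_force: [0.3, -0.4, -3.1]
gripper_width: 0.0435
finger_force: 46.7
14.0 [0.4982 0.1778 0.0823] ang 53.62412664192037 tilt [-0. -0. -1.] tool shift mm [-1.3725 -0.443   0.0001] toolyaw 0.024126641920368286 F [ 0.3443 -0.3945 -3.0616] T [ 0.044   0.0051 -0.0108] w 0.04350690171793738 46.71250919345766 q6 2.4089686151808127
```

```bash
python3 -m inch '[[[-1,0,0,0.3,0],[-1,0,0,0.3,0],[-1,0,0,0.3,0],[-1,0,0,0.2,0],[-1,0,0,0,0],[-1,0,0,0,0],[-1,0,0,0,0],[-1,0,0,0,0]]]'
python3 g.py .497 .177 53.6
```

```text
time: 14.8
tool_pos: [0.4982, 0.1779, 0.0814]
ee_rot: [[0.593, 0.805, 0.0], [0.805, -0.593, -0.0], [0.0, 0.0, -1.0]]
contact_force: [-2.1, -0.4, 1.4]
gripper_width: 0.0435
finger_force: 47.3
14.8 [0.4982 0.1779 0.0814] ang 53.626860452488295 tilt [ 0.0001 -0.     -1.    ] tool shift mm [-1.3859 -0.4436 -0.0001] toolyaw 0.026860452488293163 F [-2.134  -0.3558  1.4263] T [-0.0843  0.2008 -0.0206] w 0.04349866926104853 47.274423404596746 q6 2.408976748856237
```

```bash
python3 -m inch '[[[0.1,0,0,0,0],[0.3,0,0,0,0],[0.5,0,0,0,0],[0.8,0,0,0,0],[1,0,0,0,0],[1,0,0,0,0],[1,0,0,0,0],[1,0,0,0,0]]]'
python3 -m inch '[[[1,0,0,-2,0],[1,0,0,-10,0],[1,0,0,-20,0],[1,0,0,-30,0],[1,0,0,-40,0],[1,0,0,-40,0],[1,0,0,-20,0],[1,0,0,0,0]]]'
python3 -m inch '[[[1,-20,0,0,0],[1,-40,0,0,0],[1,-40,0,0,0],[1,-40,0,0,0],[1,-40,0,0,0],[1,-40,0,0,0],[1,-20,0,0,0],[1,0,0,0,0]]]'
python3 - <<'E'
from h import *
for c in("top","scene"): cv2.imwrite(f"pics/{c}E.png",vision.capture(c))
t=cv2.imread("pics/topE.png");s=cv2.imread("pics/sceneE.png")
cv2.imwrite("pics/E.png",np.hstack([cv2.resize(t[220:310,215:305],(400,400),interpolation=2),cv2.resize(s[180:280,337:437],(400,400),interpolation=2)]))
E
```

```text
time: 15.6
tool_pos: [0.4982, 0.1778, 0.0812]
ee_rot: [[0.593, 0.805, -0.0], [0.805, -0.593, -0.0], [-0.0, -0.0, -1.0]]
contact_force: [0.6, -0.4, 1.2]
gripper_width: 0.0855
finger_force: 0.0
time: 16.4
tool_pos: [0.5003, 0.1784, 0.2476]
ee_rot: [[0.593, 0.805, 0.007], [0.805, -0.593, 0.002], [0.006, 0.005, -1.0]]
contact_force: [-0.0, -0.2, -0.3]
gripper_width: 0.0855
finger_force: 0.0
time: 17.2
tool_pos: [0.354, -0.0165, 0.2427]
ee_rot: [[0.596, 0.803, -0.001], [0.803, -0.596, 0.0], [-0.001, -0.001, -1.0]]
contact_force: [-0.2, 0.9, -0.1]
gripper_width: 0.0853
finger_force: 0.0
```

View pics/E.png

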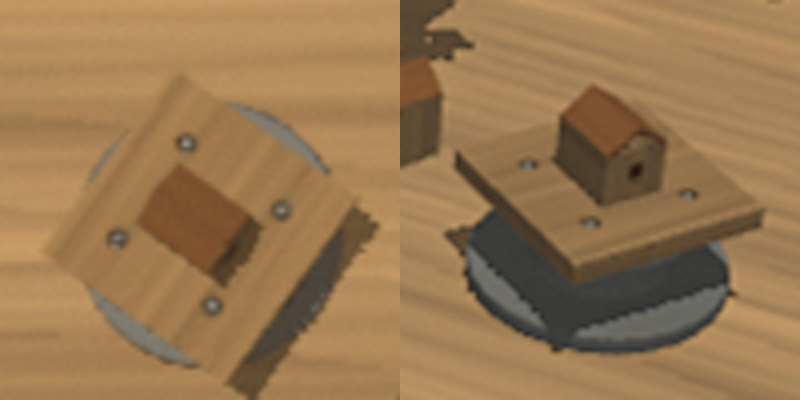

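All four pins show as bright tips in their holes, at crop-left (187,143), (281,210), (211,305) and (117,238). The board lies flat on the head and the gripper is clear.

```bash
python3 -c "
from plant import close_job;print(close_job())"
```

```text
the job is handed in; nothing more can be done
None
```

The model house is on the turntable, flat on the head with all four pins in their holes; it is released, the arm is clear, and I handed the job in at about 17 s, with no verdict returned.

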